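# Close the doughnut carrier's tuck flap

## Robot

A 6-joint arm with a two-finger parallel gripper is mounted at the origin on the work surface. World frame = base frame: x ahead of the robot, y to its left, z up, the work surface at z = 0. Lengths are in mm, angles in rad, forces in N, time in s.
With the tool pointing down it reaches from about 350 to 975 mm from the base axis. Payload 7.1 kg.
Tool frame: the origin (TCP) lies midway between the tips of the shut fingers; the grasp point (between the pads) lies 19 mm behind it (ctrl.grip_point_offset is the distance from the TCP to the grasp point, in mm); z points along the fingers, y is the line along which they close (so a half turn about z gives the same grasp; the last joint's range is limited). The gripper opens to 88 mm and grips with 3 to 60 N. Pads are 20 mm wide; open, the fingers measure 115 mm over their backs; the gripper's body (75 mm by 178 mm) begins 61 mm behind the grasp point.
Start: joints at [-1.296, 0.423, 1.63, -0, 1.089, -0.019], TCP at [181.013, -598.197, 222.675] pointing down, gripper open.
Joint ranges: [-3, 3], [-0.9, 2.11], [0.09, 2.58], [-1.31, 4.45], [0.11, 2.69], [-2.54, 2.54]. Speed limits (rad/s): [2.39, 2.39, 3.01, 3.14, 3.14, 3.14].

## Interface

Orientations are given as a rotation vector (axis times angle).
In Python, from workcell import get_obs, optics, close_job, spotter, ctrl gives the robot as it stands. The module is installed in compiled form; this text tells all that it offers.
- The arm moves only by the tool move_arm, never from a script. Its argument "rows" is a list of rows, each a list of 5 numbers: the shift along the tool's x, y, z in cm, then the turn about the tool's z in degrees, then the opening in per cent of the stroke, from 0 (shut) to 100 (fully open). A call has 1 to 10 rows; each row shifts and turns the commanded pose from where the row before left it, along the tool's axes as they then stand; what a row does not reach is not made up. A row lasts 1/8 s, in which the tool goes at most 62.5 mm and 10.7 degrees, less where a joint would pass 70% of its speed; a pose out of reach is approached as far as the arm can. A call with a gripper value outside its range is refused whole. The fingers move at their own pace and stop on an object; the grip force is fixed at half the most. Time passes only in rows, so rows that do not move let the fingers close. It gives the time, the measured TCP pose, the force, the opening and the grip force at its end, in the units of the state.
- get_obs(): the state, without advancing time (a new reading comes with each control period).
- optics.get_image(name): name is "side" or "top" or "wrist"; returns the picture (420x560x3 uint8, blue, green, red); there is no depth.
- optics.calibration(name): a dict with "camera_matrix" (3x3 intrinsics, pixels), "xyz" and "orientation" of the camera in the world. Camera axes: x right, y down, z forward; pixel columns grow to the right and rows downward; lengths in mm; the calibration is good to about 2 mm. A picture is of the moment at which its call begins: read the wrist's pose just before it. calibration takes no time and is no camera call; for the wrist camera it gives the pose at the moment of the call.
- close_job(): hands the job in; it is judged then, once.
Trained networks look in the newest picture that a camera, given by its name, has taken for a name from the list of things; names that differ only in an ending like _2 or _b are one class to them, and where a whole thing is asked for, a point or a joint stands for the part that bears it (a point fixed in the world has none). Each returns a list of dicts, best first, with "conf" (0 to 1); they miss things now and then, are a little off and sometimes report something else, mostly with a low value. They report only what shows in the picture. A call takes as long as a camera call. They do not tell look-alikes from the thing itself.
- spotter.find_in(camera, label): "point" ([column, row] in pixels, amid what is visible of it).
- spotter.regions_of(camera, label): "region" (420x560 bool, what is visible of it) and "point" ([column, row] in pixels, amid what is visible of it).
The state is a dict: "t": time; "qpos": joint angles; "qvel": joint speeds; "joint_torque": joint torques, N m; "ee_pos": TCP position; "orientation": TCP orientation; "ft_force": force on the tool from outside, world axes, zero at the start; "moment": the same for the moment, N m; "width": finger opening in mm; "grasp_force": force on a finger pad.
Only numpy, scipy, OpenCV 4.12 (cv2) and the standard library are available. Lean on these libraries where they do the work, as an engineer would, in place of code of your own. Each camera call takes 0.05 s, during which the arm holds its last target. There are 200 camera calls.

## Task

Close the open doughnut carrier: with the fingertips fold its standing flap over until it lies flat, then push it forward, away from its hinge, so that its free edge goes fully home beneath the steel lip and stays down when you let go. Do not grip or lift anything and do not use heavy force; leave the things standing about where they are, and finish clear of everything.

Things in the scene. Friction and masses are not known exactly. Their poses are not given: they have to be found in the camera images.
- carrier: Open cream plastic doughnut box fixed to the counter, 178 (x) x 150 (y) x 70 mm high, two chocolate doughnuts inside. Origin on the counter, on its centre line: rear wall at x -100 mm, front wall (with the steel lip) at +78. +x runs from the hinge to the lip, roughly away from the robot; z up. Behind the hinge (x -100 to -60) is a closed deck and hinge plate, nowhere above 78 mm.
- flap (a joint): Fold angle of the cream flap (140 wide, 110 mm hinge to free edge, 4 thick): 0 = flat, closed (a stop); 1.57 upright; 2.0 most open, leaning back to the rear. Starts at 1.1 to 1.75. Springy stiff crease, 0.1 to 0.2 N m to fold: it stays put from 0.6 to 1.8, but pressed lower and let go springs up to about 0.5 unless the lip holds it (then it rests at about 0.03).
- flap_slide (a joint): Slide of hinge and flap along the carrier's +x: 0 back (starts within 2 mm of it), 22 mm fully forward (stop); home is beyond 18. Needs about 5 N, stays where left. With the flap flat the free edge lies at carrier x 50 mm plus the slide: at 0 just short of the lip's mouth. If slid before the flap is flat, the edge lands on the lip and must be pushed back first.
- flap_hinge (a point): Middle of the hinge line (along carrier y), at the level of the flap's underside when flat, 70 mm above the counter; at carrier x = -60 mm plus the slide. Axes as the carrier's.
- flap_edge (a point): Middle of the flap's free edge on its outer face (the face that is on top when flat), 110 mm from the hinge. Its x axis runs along the flap away from the hinge, z is the outer face's normal; at flap 0 these are the carrier's x and z.
- flap_step (a point): Foot of the thumb step on the flap's outer face, 62 mm from the hinge, 74 mm above the counter when flat: a ledge 50 mm wide, 8 mm high, facing the hinge, sloping away towards the free edge. A fingertip pressing the flap down on the hinge side of it can push the ledge forward. Axes as the flap's.
- flap_underside: The flap's inner lining, 98 x 132 mm, inset 4 to 7 mm from the flap's edges: the face that looks down into the box when flat. It is not to be touched (no pinching or lifting of the flap). Origin on the hinge line, axes as the flap's.
- lip_mouth (a point): Middle of the steel lip's rear edge seen from above, carrier x 54.5 mm, at the height of the lip's flat underside (77.5 mm). Axes as the carrier's. The lip is 100 mm wide (y); its flat part spans carrier x 62 to 78 mm, top at 80.5 mm; from 62 back to 54.5 a flared mouth rises to 85 mm.
- sprinkle_jar: Loose jar, 56 mm diameter, 85 mm high, standing 120 to 160 mm from the carrier's centre line on its +y side. Origin under its centre.
- cup: Loose paper-coloured cup, 72 mm diameter, 90 mm high, 125 to 160 mm from the centre line on the carrier's -y side. Origin under its centre.
- pink_doughnut: Loose pink-iced doughnut, 76 mm diameter, 32 mm high, lying on the counter just beyond the lip end of the carrier. Origin under its centre.
- syrup: Loose bottle, 60 mm diameter, 180 mm high, to the right. Origin under its centre.
- spatula: Loose spatula about 280 mm long, lying to the left. Origin on its length, at the counter; x along it.
- mug: Loose white mug, 80 mm diameter, 90 mm high, to the right and beyond. Origin under its centre.
Things that resemble listed ones, but are neither listed nor needed, are in the scene too. Leave any purple look-alike of the carrier alone.

How it is judged:
By the outcome, as a careful person would: the job done as asked, in the order asked, and still so for the second after the job is handed in, with the robot touching nothing.
It also fails if it takes over 45 s, if anything falls off the work surface, if the arm or the gripper's body presses on something with over 40 N, if the wrist force passes 120 N, or if a joint passes its speed limit or range.

## Working session

There is one attempt and no reset: what is moved stays moved. The work goes in short steps, Python scripts to look and compute and a tool call to move; the robot and the scene stay as the last step left them, time stands still between calls to the robot, and variables do not carry over. Pictures are saved under pics/ and viewed, at most 11 in all, crops included, and the job is handed in when it is done.

Besides the shell and the picture viewer there is one more tool, called after ">>>" as name(argument=value, ...) on one line, values as JSON. move_arm: Moves the arm, as the interface text tells. Its arguments: {"type":"object","properties":{"rows":{"type":"array","items":{"type":"array","items":{"type":"number"}}}},"required":["rows"]}

```bash
mkdir -p pics; cat > h.py <<'E'
import numpy as np, cv2
from scipy.spatial.transform import Rotation as R
from workcell import get_obs, optics, close_job, spotter, ctrl
def cal(n):
    c=optics.calibration(n); o=np.array(c['orientation'],float)
    M=o if o.shape==(3,3) else R.from_rotvec(o).as_matrix()
    return np.array(c['camera_matrix']),np.array(c['xyz'],float),M
def onplane(C,px,z):
    K,p,M=C; d=M@np.linalg.solve(K,[px[0],px[1],1.]); return p+d*(z-p[2])/d[2]
def proj(C,P):
    K,p,M=C; q=(np.atleast_2d(P)-p)@M@K.T; return q[:,:2]/q[:,2:]
E
python3 - <<'E'
from h import *
for n in ('top','side'):
    im=optics.get_image(n); cv2.imwrite(f'pics/{n}0.png',im); C=cal(n); print(n,C[1].round(),C[2][:,2].round(2),C[0][0,0])
    for l in ('carrier','flap','flap_step','lip_mouth','sprinkle_jar','cup','pink_doughnut'):
        for r in spotter.find_in(n,l)[:3]: print(l,round(r['conf'],2),np.round(r['point']),onplane(C,r['point'],70)[:2].round())
s=get_obs();print(s['t'],s['ee_pos'],s['orientation'])
E
```

```text
top [ 488.  -18. 1124.] [ 0.11  0.   -0.99] 388.5531828624475
carrier 0.93 [194. 268.] [464. 227.]
carrier 0.64 [304. 246.] [518. -71.]
carrier 0.6 [183. 176.] [718. 258.]
flap 0.75 [188. 271.] [459. 242.]
flap 0.62 [184. 168.] [740. 256.]
flap_step 0.87 [189. 268.] [466. 239.]
flap_step 0.85 [182. 170.] [735. 261.]
flap_step 0.83 [314. 258.] [485. -98.]
lip_mouth 0.98 [184. 174.] [724. 254.]
lip_mouth 0.78 [193. 272.] [456. 229.]
lip_mouth 0.68 [304. 244.] [524. -73.]
sprinkle_jar 0.55 [260. 270.] [457.  49.]
cup 0.85 [341. 210.] [ 615. -176.]
pink_doughnut 0.9 [273. 200.] [645.  11.]
side [ -18.  813. 1237.] [ 0.4  -0.54 -0.74] 507.98993850438586
carrier 0.91 [186. 248.] [714. 269.]
carrier 0.66 [263. 299.] [437. 267.]
carrier 0.63 [306. 215.] [516. -40.]
flap 0.9 [182. 241.] [739. 260.]
flap 0.81 [264. 288.] [455. 240.]
flap 0.56 [324. 196.] [ 516. -140.]
flap_step 0.9 [262. 287.] [461. 240.]
flap_step 0.74 [324. 192.] [ 527. -154.]
flap_step 0.59 [180. 243.] [740. 270.]
lip_mouth 0.91 [266. 297.] [435. 258.]
lip_mouth 0.68 [312. 214.] [501. -55.]
lip_mouth 0.61 [187. 251.] [703. 277.]
sprinkle_jar 0.81 [306. 252.] [435.  75.]
sprinkle_jar 0.56 [325. 201.] [ 502. -125.]
cup 0.66 [302. 176.] [ 621. -170.]
pink_doughnut 0.55 [264. 220.] [602.  54.]
0.8 [ 181.00301094 -598.20684054  222.68420295] [ 3.10776635e+00  4.59765302e-01 -1.47796739e-05]
```

View pics/top0.png

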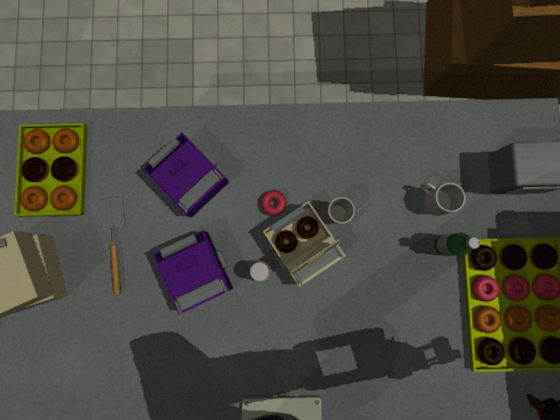

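View pics/side0.png

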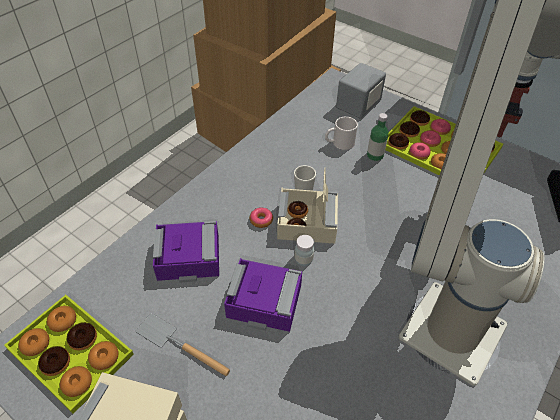

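Three candidates in the top view: purple ones at (188,270) and (184,172), both closed, and a cream open one at (304,245) with two chocolate doughnuts. The cream one fits the description. I'll confirm it in an enlarged crop.

```bash
python3 - <<'E'
from h import *
a=cv2.imread('pics/top0.png')[195:295,255:355]; b=cv2.imread('pics/side0.png')[160:260,265:365]
cv2.imwrite('pics/crop.png',np.hstack([cv2.resize(i,(400,400),interpolation=cv2.INTER_CUBIC) for i in (a,b)]))
E
```

```text
(no output)
```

View pics/crop.png

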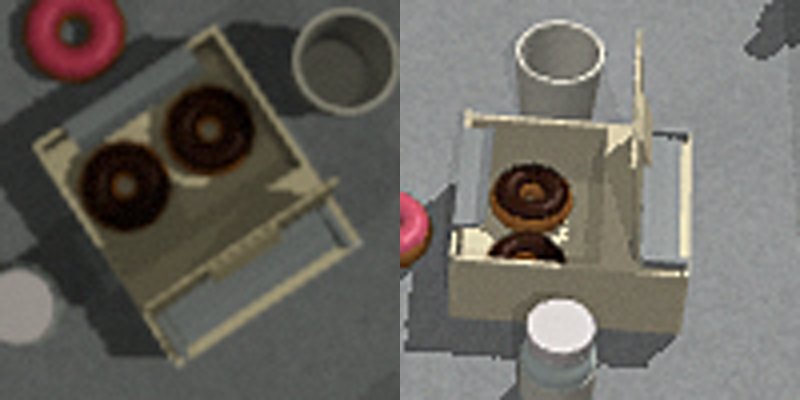

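Left: cream carrier with the flap standing near upright, lip at the upper left, hinge deck at the lower right. It is the one described. Next I'll fit its pose from the corners in both views.

```bash
python3 - <<'E'
from h import *
from scipy.optimize import least_squares
T,S=cal('top'),cal('side')
t=lambda *p:np.array(p)/4+[255,195]
s=lambda *p:(np.array(p)-[400,0])/4+[265,160]
loc=np.array([[78,75,70],[78,-75,70],[-100,-75,70],[-100,75,70]],float)
tp=np.array([t(38,145),t(212,28),t(362,243),t(180,363)])
sp=np.array([s(452,258),s(468,115),s(690,133),s(688,272)])
def W(q,P): 
    c,n=np.cos(q[2]),np.sin(q[2]); P=np.atleast_2d(P); return np.c_[q[0]+c*P[:,0]-n*P[:,1],q[1]+n*P[:,0]+c*P[:,1],P[:,2]]
def edge(a): # outer face edge corners; slide ~1
    return np.array([[-59+110*np.cos(a)-4*np.sin(a),y,70+110*np.sin(a)+4*np.cos(a)] for y in(70,-70)])
def f(q):
    E=W(q,edge(q[3])); w=W(q,loc)
    return np.r_[(proj(T,w)-tp).ravel(),(proj(S,w)-sp).ravel(),(proj(T,E)-[t(148,312),t(340,183)]).ravel(),(proj(S,E[1:])-s(640,32)).ravel()]
r=least_squares(f,[510,-75,.5,1.5],loss='soft_l1'); print(r.x,f(r.x).round(1))
np.save('q.npy',r.x)
print('hinge',W(r.x,[-59,0,70]),'edge',W(r.x,edge(r.x[3])))
for n,C,h in(('cup',T,90),('sprinkle_jar',T,85)):
    g=spotter.regions_of('top',n)
    for k in g[:2]: print(n,k['conf'],k['point'],onplane(C,k['point'],h*.9))
E
```

```text
[534.55034999 -65.29696957   0.5691142    1.48890719] [-2.1  0.2  0.1 -0.9 -0.3 -0.4 -0.9  1.   0.  -0.3 -0.  -0.9  0.7 -1.6
  1.   0.4 -0.1 -0.2 -0.3 -0.4  1.3 -1.4]
hinge [[484.85000965 -97.09124845  70.        ]] edge [[ 451.34926567  -35.42430649  179.95857594]
 [ 526.79331725 -153.35731749  179.95857594]]
cup 0.85 [343.3, 210.4] [ 611.55886484 -180.11289833   81.        ]
sprinkle_jar 0.66 [261.0, 272.3] [450.44176546  45.03009346  76.5       ]
```

>>> move_arm(rows=[[0,0,0,-8,0],[0,0,0,-7.8,0]])

```text
t: 1.15
ee_pos: [181.0, -598.2, 222.7]
orientation: [-3.013, -0.889, 0.0]
ft_force: [-0.4, -0.3, 0.7]
width: 71.2
grasp_force: 0.0
```

```bash
cat >> h.py <<'E'
q=np.load('q.npy')
def st():
    s=get_obs(); M=R.from_rotvec(s['orientation']).as_matrix(); c,n=np.cos(q[2]),np.sin(q[2]); B=np.array([[c,n,0],[-n,c,0],[0,0,1]])
    print('t',s['t'],'carrier TCP',(B@(np.array(s['ee_pos'])-[q[0],q[1],0])).round(1),'F',(B@s['ft_force']).round(1),'toolx',np.round((B@M)[:,0],3),'w',s['width'])
E
python3 -c "
from h import *; st()"
```

```text
t 1.15 carrier TCP [-585.  -258.3  222.7] F [-0.5 -0.   0.7] toolx [1.    0.005 0.   ] w 71.15166621098928
```

>>> move_arm(rows=[[4.9,-2.6,0,0,0],[4.9,-2.6,0,0,0],[4.9,-2.6,0,0,0],[4.9,-2.6,0,0,0],[4.9,-2.6,0,0,0],[4.9,-2.6,0,0,0],[4.9,-2.6,0,0,0],[4.9,-2.6,0,0,0],[4.8,-2.5,0,0,0],[4.8,-2.5,0,0,0]])

```text
t: 2.4
ee_pos: [453.7, -116.2, 223.0]
orientation: [3.015, 0.883, 0.001]
ft_force: [-0.2, -0.9, 0.3]
width: 0.6
grasp_force: 0.0
```

```bash
python3 - <<'E'
from h import *
st()
a=optics.get_image('top')[180:300,240:360]; b=optics.get_image('side')[130:250,255:375]
w=optics.get_image('wrist'); cv2.imwrite('pics/w1.png',w)
cv2.imwrite('pics/c1.png',np.hstack([cv2.resize(i,(400,400),interpolation=cv2.INTER_CUBIC) for i in (a,b)]))
E
```

```text
t 2.4 carrier TCP [-95.5   0.7 223. ] F [-0.7 -0.7  0.3] toolx [1.    0.    0.001] w 0.5517470752166743
```

View pics/w1.png

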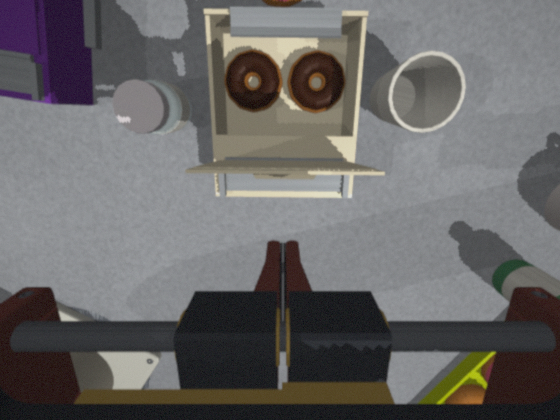

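View pics/c1.png

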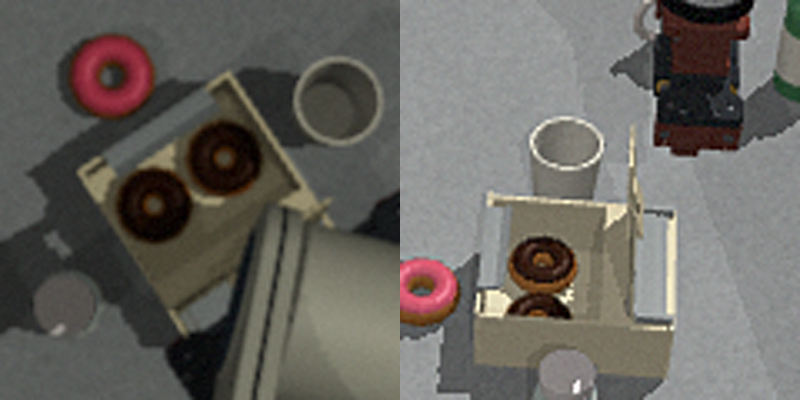

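The wrist view shows the carrier squarely ahead: lip at row ~20, flap edge from (187,170) to (384,174), rear wall at row ~195. I'll refit using these points.

```bash
python3 - <<'E'
from h import *
from scipy.optimize import least_squares
C=cal('wrist')
loc=np.array([[78,75,70],[78,-75,70],[-100,-75,70],[-100,75,70]],float)
wp=np.array([[205,10],[367,12],[352,197],[214,195]],float); e=np.array([[187,171],[384,174]])
def W(q,P):
    c,n=np.cos(q[2]),np.sin(q[2]); return np.c_[q[0]+c*P[:,0]-n*P[:,1],q[1]+n*P[:,0]+c*P[:,1],P[:,2]]
def edge(a): return np.array([[-59+110*np.cos(a)-4*np.sin(a),y,70+110*np.sin(a)+4*np.cos(a)] for y in(70,-70)])
f=lambda p:np.r_[(proj(C,W(p,loc))-wp).ravel(),(proj(C,W(p,edge(p[3])))-e).ravel()]
print(f(q).round(1)); r=least_squares(f,q,loss='soft_l1'); print(q,r.x,f(r.x).round(1))
E
```

```text
[-2.9  0.  -1.8 -1.  -1.4  0.   0.7  1.4 -3.3  5.2 -1.1  3.1]
[534.55034999 -65.29696957   0.5691142    1.48890719] [535.41688652 -66.65460306   0.5606879    1.46264807] [-0.4 -0.8  0.6 -0.1 -0.7  0.6  1.3  0.8 -2.   0.3  0.9 -0.1]
```

>>> move_arm(rows=[[0,0,3.2,0,0],[0,0,3.1,0,0],[1.5,0,0,0,0],[1.5,0,0,0,0],[0.8,0,0.1,0,0],[0.8,0,0.1,0,0],[0,0,0,0,0]])

```text
t: 3.42
ee_pos: [492.2, -92.6, 158.0]
orientation: [3.014, 0.884, 0.001]
ft_force: [-0.0, -0.6, -0.0]
width: 0.4
grasp_force: 0.0
```

```bash
python3 -c "
from h import *; st()"
```

```text
t 3.425 carrier TCP [-50.4  -0.2 158. ] F [-0.3 -0.5 -0. ] toolx [1.    0.001 0.001] w 0.44504431016202994
```

>>> move_arm(rows=[[0.7,0,0.2,0,0],[0.6,0,0.2,0,0],[0.6,0,0.3,0,0],[0,0,0,0,0]])

```text
t: 3.92
ee_pos: [508.7, -82.3, 150.9]
orientation: [3.015, 0.883, 0.003]
ft_force: [2.0, 2.2, 5.0]
width: 0.4
grasp_force: 2.5
```

```bash
python3 - <<'E'
from h import *
st()
b=optics.get_image('side')[130:250,255:375]; w=optics.get_image('wrist')[0:330,60:500]
cv2.imwrite('pics/c2.png',np.hstack([cv2.resize(b,(400,400),interpolation=cv2.INTER_CUBIC),cv2.resize(w,(400,400))]))
E
```

```text
t 3.925 carrier TCP [-30.9  -0.4 150.9] F [2.9 0.8 5. ] toolx [1.    0.001 0.001] w 0.3823691034372748
```

View pics/c2.png

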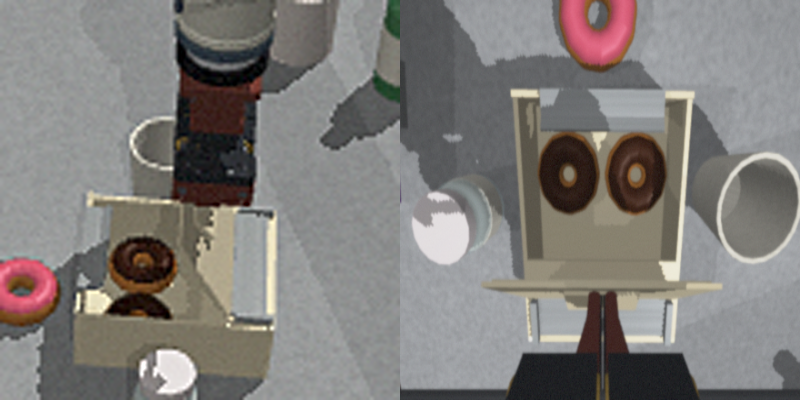

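```bash
python3 - <<'E'
from h import *
st()
C=cal('wrist'); p=[535.2,-66.2,.563]
def W(P):
    c,n=np.cos(p[2]),np.sin(p[2]); P=np.atleast_2d(P).astype(float); return np.c_[p[0]+c*P[:,0]-n*P[:,1],p[1]+n*P[:,0]+c*P[:,1],P[:,2]]
print('tip',proj(C,get_obs()['ee_pos']))
for a in np.arange(.9,1.6,.1):
    print(round(a,1),proj(C,W([[-59+110*np.cos(a)-4*np.sin(a),y,70+110*np.sin(a)+4*np.cos(a)] for y in(70,-70)])).round().tolist())
print('rear',proj(C,W([[-100,75,70],[-100,-75,70],[78,75,70],[78,-75,70]])).round().tolist())
w=optics.get_image('wrist')[200:320,140:420]; cv2.imwrite('pics/c3.png',cv2.resize(w,(800,343),interpolation=cv2.INTER_CUBIC))
E
```

```text
t 4.025 carrier TCP [-31.3  -0.4 151. ] F [2.7 0.9 5.8] toolx [1.    0.001 0.001] w 0.9622233173511312
tip [[281.80186477 258.26031173]]
0.9 [[154.0, 202.0], [412.0, 204.0]]
1.0 [[152.0, 222.0], [414.0, 223.0]]
1.1 [[150.0, 243.0], [415.0, 244.0]]
1.2 [[149.0, 264.0], [416.0, 265.0]]
1.3 [[149.0, 285.0], [416.0, 286.0]]
1.4 [[150.0, 304.0], [414.0, 306.0]]
1.5 [[152.0, 323.0], [412.0, 324.0]]
rear [[202.0, 283.0], [362.0, 284.0], [184.0, 77.0], [383.0, 78.0]]
```

View pics/c3.png

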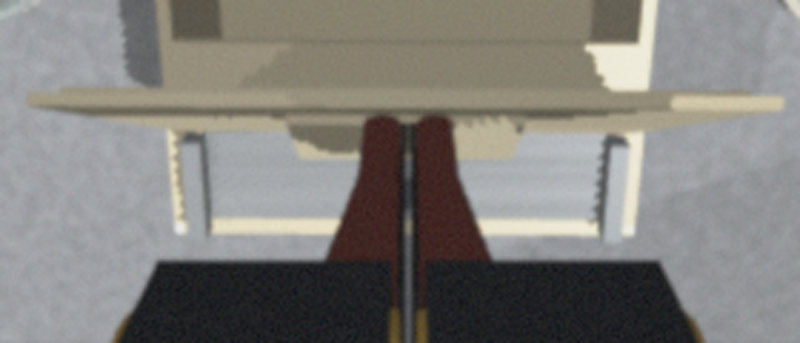

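Flap now at about 1.06, with the fingers on its outer face. I'll continue along the arc.

>>> move_arm(rows=[[0.7,0,0.3,0,0],[0.7,0,0.4,0,0],[0,0,0,0,0]])

```text
t: 4.45
ee_pos: [519.9, -75.0, 143.4]
orientation: [3.015, 0.883, 0.0]
ft_force: [0.8, 1.3, 1.4]
width: 0.3
grasp_force: 0.8
```

```bash
python3 -c "
from h import *; st()"
```

```text
t 4.45 carrier TCP [-17.6  -0.2 143.4] F [1.4 0.7 1.4] toolx [1.    0.001 0.   ] w 0.27763735430612757
```

>>> move_arm(rows=[[0.7,0,0.5,0,0],[0.6,0,0.6,0,0],[0.4,0,0.5,0,0],[0,0,0,0,0]])

```text
t: 4.95
ee_pos: [533.4, -65.8, 126.9]
orientation: [-3.014, -0.883, 0.002]
ft_force: [0.3, 0.3, 0.6]
width: 0.2
grasp_force: 0.2
```

```bash
python3 - <<'E'
from h import *
st()
C=cal('wrist'); p=[535.2,-66.2,.563]
def W(P):
    c,n=np.cos(p[2]),np.sin(p[2]); P=np.atleast_2d(P).astype(float); return np.c_[p[0]+c*P[:,0]-n*P[:,1],p[1]+n*P[:,0]+c*P[:,1],P[:,2]]
for a in np.arange(.4,1.,.1):
    print(round(a,1),proj(C,W([[-59+110*np.cos(a)-4*np.sin(a),y,70+110*np.sin(a)+4*np.cos(a)] for y in(70,-70)])).round().tolist())
print('rear',proj(C,W([[-100,75,70],[-100,-75,70],[78,75,70],[78,-75,70]])).round().tolist())
cv2.imwrite('pics/c4.png',optics.get_image('wrist'))
E
```

```text
t 4.95 carrier TCP [ -1.3   0.2 126.9] F [0.5 0.1 0.6] toolx [ 1.     0.001 -0.001] w 0.23589757051947408
0.4 [[167.0, 186.0], [402.0, 188.0]]
0.5 [[162.0, 199.0], [407.0, 200.0]]
0.6 [[157.0, 214.0], [412.0, 216.0]]
0.7 [[152.0, 232.0], [417.0, 234.0]]
0.8 [[147.0, 252.0], [421.0, 254.0]]
0.9 [[144.0, 274.0], [425.0, 276.0]]
rear [[199.0, 327.0], [367.0, 328.0], [179.0, 119.0], [390.0, 120.0]]
```

View pics/c4.png

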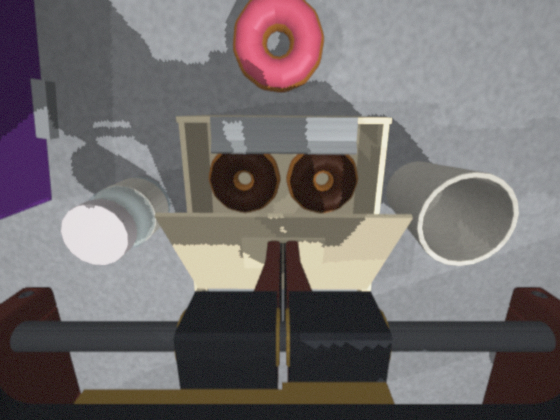

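Edge at row 215, so the flap is at about 0.6. I'll lift, move back to the hinge side of the step, and press down there.

>>> move_arm(rows=[[0,0,-1.2,0,0],[-1.5,0,0,0,0],[-1.5,0,0,0,0],[0,0,1.5,0,0],[0,0,1.2,0,0],[0,0,0.8,0,0],[0,0,0,0,0]])

```text
t: 5.88
ee_pos: [508.0, -81.9, 103.6]
orientation: [-3.014, -0.883, 0.003]
ft_force: [-0.6, -1.2, 0.8]
width: 0.5
grasp_force: 0.0
```

```bash
python3 -c "
from h import *; st()"
```

```text
t 5.875 carrier TCP [-31.3   0.3 103.6] F [-1.2 -0.7  0.8] toolx [ 1.     0.001 -0.001] w 0.5137536885567052
```

>>> move_arm(rows=[[0,0,0.6,0,0],[0,0,0.6,0,0],[0,0,0.6,0,0],[0,0,0.4,0,0],[0,0,0.4,0,0],[0,0,0,0,0]])

```text
t: 6.62
ee_pos: [508.5, -82.2, 78.5]
orientation: [3.015, 0.883, 0.0]
ft_force: [-0.1, -0.4, 1.7]
width: 0.6
grasp_force: 0.9
```

```bash
python3 -c "
from h import *; st()"
```

```text
t 6.625 carrier TCP [-31.   -0.2  78.5] F [-0.3 -0.3  1.7] toolx [ 1.  0. -0.] w 0.6392048001642678
```

>>> move_arm(rows=[[0,0,0.3,0,0],[0,0,0.2,0,0],[0,0,0,0,0]])

```text
t: 7.0
ee_pos: [509.1, -82.0, 74.2]
orientation: [3.015, 0.882, 0.002]
ft_force: [2.1, 2.8, 8.0]
width: 0.7
grasp_force: 3.7
```

```bash
python3 -c "
from h import *; st()"
```

```text
t 7.0 carrier TCP [-30.4  -0.3  74.2] F [3.3 1.3 8. ] toolx [1.    0.    0.001] w 0.7318476090915483
```

>>> move_arm(rows=[[0,0,0.1,0,0],[0,0,0,0,0]])

```text
t: 7.25
ee_pos: [509.2, -82.0, 73.8]
orientation: [3.015, 0.882, 0.002]
ft_force: [-0.1, 2.6, 15.6]
width: 0.6
grasp_force: 8.0
```

```bash
python3 - <<'E'
from h import *
st()
w=optics.get_image('wrist')[100:350,100:460]
b=optics.get_image('side')[150:250,255:355]
cv2.imwrite('pics/c5.png',np.hstack([cv2.resize(w,(500,347),interpolation=cv2.INTER_CUBIC),cv2.resize(b,(300,347),interpolation=cv2.INTER_CUBIC)]))
E
```

```text
t 7.25 carrier TCP [-30.4  -0.4  73.8] F [ 1.3  2.3 15.6] toolx [1.    0.    0.001] w 0.644716035114674
```

View pics/c5.png

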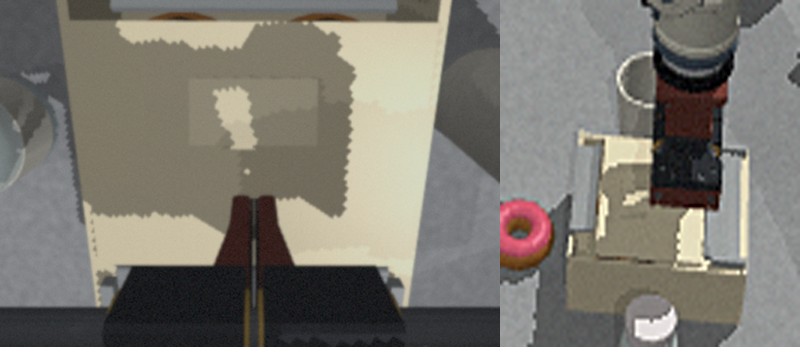

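Flap is flat: its edge (row 20) is just short of the lip (row ~8), and the ledge is about 20 mm ahead of the fingers. Pushing forward under light pressure.

>>> move_arm(rows=[[0.5,0,-0.05,0,0],[0.5,0,0,0,0],[0.5,0,0,0,0],[0.4,0,0,0,0],[0,0,0,0,0]])

```text
t: 7.98
ee_pos: [524.3, -72.3, 73.9]
orientation: [3.014, 0.883, -0.001]
ft_force: [-2.2, -1.1, 13.3]
width: 0.3
grasp_force: 6.8
```

```bash
python3 -c "
from h import *; st()"
```

```text
t 7.975 carrier TCP [-12.4  -0.4  73.9] F [-2.5  0.3 13.3] toolx [ 1.     0.001 -0.001] w 0.2671623205652564
```

>>> move_arm(rows=[[0.4,0,0,0,0],[0.4,0,0,0,0],[0.4,0,0,0,0],[0.4,0,0,0,0],[0,0,0,0,0]])

```text
t: 8.6
ee_pos: [535.4, -64.2, 73.5]
orientation: [-3.014, -0.884, 0.008]
ft_force: [-8.8, -5.2, 17.7]
width: 0.6
grasp_force: 8.5
```

```bash
python3 -c "
from h import *; st()"
```

```text
t 8.6 carrier TCP [ 1.2  0.5 73.5] F [-10.2   0.4  17.7] toolx [ 1.     0.001 -0.005] w 0.578906401371164
```

>>> move_arm(rows=[[0.4,0,-0.05,0,0],[0.4,0,0,0,0],[0.3,0,0,0,0],[0,0,0,0,0]])

```text
t: 9.1
ee_pos: [545.1, -57.9, 73.6]
orientation: [-3.014, -0.883, 0.007]
ft_force: [-4.9, -3.2, 9.9]
width: 0.2
grasp_force: 5.4
```

```bash
python3 - <<'E'
from h import *
st()
w=optics.get_image('wrist')[0:330,100:460]
b=optics.get_image('side')[150:250,255:355]
cv2.imwrite('pics/c6.png',np.hstack([cv2.resize(w,(480,440),interpolation=cv2.INTER_CUBIC),cv2.resize(b,(320,440),interpolation=cv2.INTER_CUBIC)]))
E
```

```text
t 9.1 carrier TCP [12.8  0.5 73.6] F [-5.8 -0.   9.9] toolx [ 1.     0.001 -0.004] w 0.2276941545858752
```

View pics/c6.png

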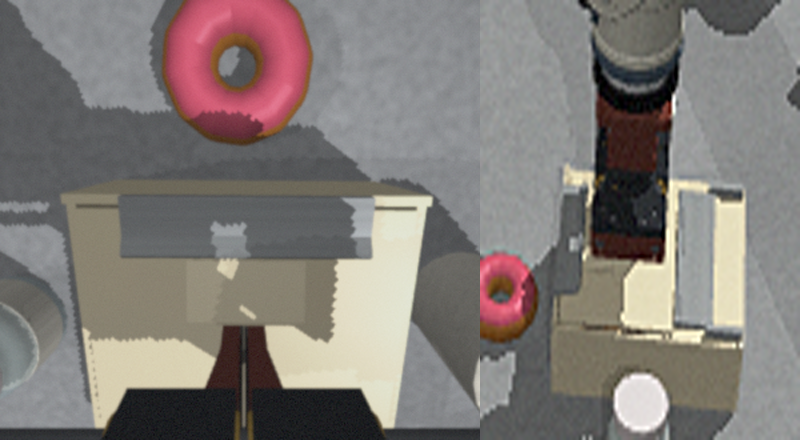

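The free edge is under the lip, and the fingers sit against the ledge at (243,325). Now I'll push gently to the stop.

>>> move_arm(rows=[[0.2,0,0,0,0],[0.2,0,0,0,0],[0,0,0,0,0]])

```text
t: 9.57
ee_pos: [546.4, -56.7, 73.2]
orientation: [-3.014, -0.884, 0.013]
ft_force: [-10.3, -9.9, 13.7]
width: 0.5
grasp_force: 10.8
```

```bash
python3 -c "
from h import *; st()"
```

```text
t 9.575 carrier TCP [14.6  0.8 73.2] F [-14.   -2.8  13.7] toolx [ 1.     0.002 -0.008] w 0.504229830448585
```

>>> move_arm(rows=[[0.2,0,0,0,0],[0,0,0,0,0]])

```text
t: 9.82
ee_pos: [546.4, -56.5, 73.0]
orientation: [-3.014, -0.885, 0.019]
ft_force: [-14.5, -14.4, 16.2]
width: 0.5
grasp_force: 15.1
```

```bash
python3 -c "
from h import *; st()"
```

```text
t 9.825 carrier TCP [14.7  1.  73. ] F [-20.   -4.3  16.2] toolx [ 1.     0.002 -0.011] w 0.4530959330327477
```

At the stop: no further travel and the force is rising. I'll unload, lift off and retreat.

>>> move_arm(rows=[[-0.5,0,0,0,0],[0,0,-0.3,0,0],[-0.3,0,-0.5,0,0],[-1,0,-3,0,0],[-2,0,-5,0,0],[-4,0,-4,0,0],[-5,0,-2,0,0],[-5,0,0,0,0],[0,0,0,0,0]])

```text
t: 10.95
ee_pos: [399.9, -150.8, 221.9]
orientation: [-3.016, -0.878, 0.001]
ft_force: [0.2, 0.8, 0.6]
width: 0.7
grasp_force: 0.0
```

```bash
python3 - <<'E'
from h import *
st()
C=cal('wrist'); 
w=optics.get_image('wrist')[0:300,100:460]
b=optics.get_image('side')[150:250,255:355]
cv2.imwrite('pics/c7.png',np.hstack([cv2.resize(w,(480,400),interpolation=cv2.INTER_CUBIC),cv2.resize(b,(320,400),interpolation=cv2.INTER_CUBIC)]))
p=[535.2,-66.2,.563]
def W(P):
    c,n=np.cos(p[2]),np.sin(p[2]); P=np.atleast_2d(P).astype(float); return np.c_[p[0]+c*P[:,0]-n*P[:,1],p[1]+n*P[:,0]+c*P[:,1],P[:,2]]
for s in (14,18,22): print(s,((proj(C,W([[s+2,25,74],[s+2,-25,74],[s+50,68,74]]))-[100,0])*4/3).round().tolist())
E
```

```text
t 10.95 carrier TCP [-159.5    0.5  221.9] F [0.6 0.6 0.6] toolx [ 1.    -0.002 -0.   ] w 0.7347621858555115
14 [[208.0, 7.0], [281.0, 8.0], [138.0, -80.0]]
18 [[207.0, 0.0], [282.0, 1.0], [138.0, -88.0]]
22 [[207.0, -7.0], [282.0, -6.0], [137.0, -96.0]]
```

View pics/c7.png

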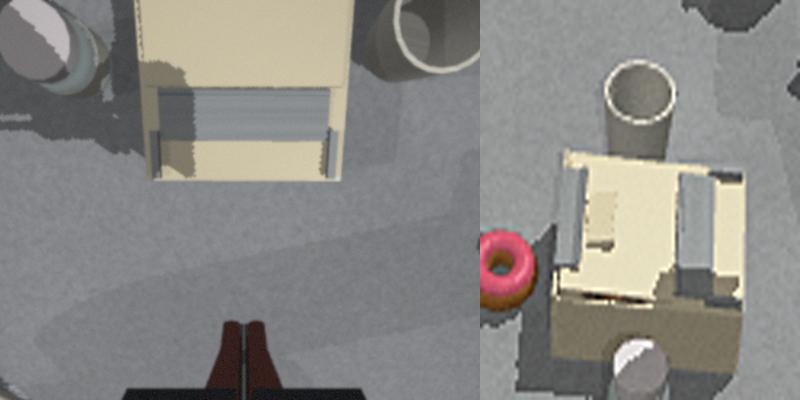

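```bash
python3 - <<'E'
from h import *
p=[535.2,-66.2,.563];st()
def W(P):
    c,n=np.cos(p[2]),np.sin(p[2]); P=np.atleast_2d(P).astype(float); return np.c_[p[0]+c*P[:,0]-n*P[:,1],p[1]+n*P[:,0]+c*P[:,1],P[:,2]]
for n,o,s in (('side',(255,150),(3.2,4)),):
  for d in (14,18,22): print(n,d,((proj(cal(n),W([[d+2,25,82],[d+2,-25,82]]))-o)*s+[480,0]).round().tolist())
C=cal('wrist')
for d in (14,18,22): print('hinge row', d,((proj(C,W([[d-60,0,74],[d-62,0,78],[-60,0,78],[-100,0,70]]))-[100,0])*4/3).round().tolist())
E
```

```text
t 11.05 carrier TCP [-156.9   -0.5  222. ] F [ 0.9 -0.2 -0.3] toolx [ 1.    -0.001  0.001] w 0.16077929249714093
side 14 [[624.0, 240.0], [627.0, 192.0]]
side 18 [[619.0, 240.0], [623.0, 191.0]]
side 22 [[615.0, 239.0], [618.0, 191.0]]
hinge row 14 [[243.0, 111.0], [243.0, 113.0], [243.0, 131.0], [242.0, 186.0]]
hinge row 18 [[243.0, 105.0], [243.0, 107.0], [243.0, 131.0], [242.0, 186.0]]
hinge row 22 [[243.0, 99.0], [243.0, 101.0], [243.0, 131.0], [242.0, 186.0]]
```

The ledge in the side view is at column ~613–615, matching a slide of about 22 mm. The flap lies flat and the arm is clear.

```bash
python3 -c "
from h import *; print(close_job())"
```

```text
the job is handed in; nothing more can be done
None
```

The carrier is closed: its flap lies flat, pushed forward to the stop (about 22 mm) under the steel lip. It stayed down when released, nothing else looked moved in the last pictures, and the arm finished clear; the job is handed in.

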